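# Stand the cut-list tablet on its fold-out leg

## Robot

A 6-joint arm with a two-finger parallel gripper is mounted at the origin on the work surface. World frame = base frame: x ahead of the robot, y to its left, z up, the work surface at z = 0. Lengths are in m, angles in rad, forces in N, time in s.
With the tool pointing down it reaches from about 0.275 to 0.875 m from the base axis. Payload 12.5 kg.
Tool frame: the origin (TCP) lies on the centre line of the jaws, within the pads' length; the fingertips stand r.finger_overhang ahead of it and the grasp point (between the pads) lies 3 mm ahead of it (r.finger_overhang is the distance from the TCP to the fingertips, in m); z points along the fingers, y is the line along which they close (so a half turn about z gives the same grasp; the last joint's range is limited). The gripper opens to 85 mm and grips with 20 to 120 N. Pads are 22 mm wide; open, the fingers measure 114 mm over their backs; the gripper's body (76 mm by 85 mm) begins 54 mm behind the grasp point. The pads swing forward as they close: fully open they stand 13 mm farther back than shut.
Start: joints at [-1.41, 0.351, 1.652, -0, 1.139, -0.085], TCP at [0.134, -0.533, 0.253] pointing down, gripper open.
Joint ranges: [-2.75, 2.75], [-0.79, 2.1], [0.01, 2.65], [-1.57, 4.71], [0.07, 3.14], [-2.87, 2.87]. Speed limits (rad/s): [2.22, 2.22, 2.79, 3.14, 3.14, 3.14].

## Interface

Orientations are given as a unit quaternion [x, y, z, w].
In Python, from cell import r, optics gives the robot as it stands. The module is installed in compiled form; this text tells all that it offers. Calls block until the motion is done:
- r.move_to(position, orientation): joint-space move of the TCP to a pose.
- r.move_linear(position, rot=None, vel=0.15): straight line of the TCP; rot=None keeps the orientation; vel is the mean speed in m/s.
- r.set_joints(angles): joint-space move.
- r.set_gripper(opening, squeeze=None): opening from 0.0 (shut) to 1.0 (fully open); squeeze is the grip in N (None keeps the last); returns when the fingers have stopped.
- r.sleep(seconds).
- r.inverse_kinematics(position, orientation): joint angles nearest the present ones, or None.
- optics.get_image(name): name is "side" or "top" or "wrist"; returns a dict with "pixels" (400x640x3 uint8, red, green, blue), "depth" (400x640 float32, m along the optical axis (not along the pixel's ray), 0 where there is no reading), "fx", "fy", "cx", "cy" (pixels), "camera_from_world" (4x4, takes a point from world to camera coordinates); the wrist camera has in their place "mount" (4x4, takes a point from camera to tool coordinates, whose origin is the TCP and whose axes are the flange's). Camera axes: x right, y down, z forward; pixel columns grow to the right and rows downward; lengths in m; the calibration is good to about 2 mm. A picture is of the moment at which its call begins: read the wrist's pose just before it.
A pose or a line that the arm cannot do raises r.PlanningError and nothing moves.
- r.hand_in(): hands the job in; it is judged then, once.
Readings, each from a call of its own:
- r.current_t(): time.
- r.current_q(): joint angles.
- r.current_qvel(): joint speeds.
- r.current_effort(): joint torques, N m.
- r.current_tool_pos(): TCP position.
- r.current_ee_rot(): TCP orientation.
- r.current_contact_force(): force on the tool from outside, world axes, zero at the start.
- r.current_torque(): the same for the moment, N m.
- r.current_opening(): opening from 0.0 (shut) to 1.0 (fully open).
- r.current_finger_force(): force on a finger pad.
Only numpy, scipy, OpenCV 4.12 (cv2) and the standard library are available. Lean on these libraries where they do the work, as an engineer would, in place of code of your own. Each camera call takes 0.05 s, during which the arm holds its last target. There are 200 camera calls.

## Task

The tablet with the cut list is lying on its screen on the splicing table. Swing the leg on its back fully out to its stop, then stand the tablet upright on the bare worktop, leaning back on that leg, with its screen towards the splicer. Handle it gently - no dropping or banging it down - and leave the splicer, loupe, reel hub and grease pencil where they are.

Things in the scene. Friction and masses are not known exactly. Their poses are not given: they have to be found in the camera images.
- tablet: Black rugged 8-inch tablet, 220 mm wide, 135 mm tall, 18 mm thick, 0.5 to 0.75 kg, with a round bar carry handle along its top edge and a hinged aluminium leg on its back. It starts lying flat on its screen, back up. Origin: centre of the screen side (on the worktop while it lies). Axes: x points from its bottom edge to the handle (its own 'up'), y along its width, z out of its back; the screen looks along -z. Bottom edge at x = -67.5 mm, top edge at x = +67.5 mm.
- tablet_center (a point): Middle of the tablet's slab, half-way through its thickness. Axes as tablet.
- tablet_bar (a point): Middle of the handle's round bar: 12 mm diameter, along the tablet's y, 118 mm clear between its end posts; centre line 36 mm beyond the top edge (30 mm finger gap) and 24 mm above the worktop while the tablet lies. Axes as tablet. In a light grip (about 20 N) the tablet's weight turns the bar between the fingers as it is raised, and it may roll some mm along the pads.
- tablet_edge (a point): Middle of the tablet's bottom edge on the back side (x = -67.5 mm, z = 18 mm in tablet), the edge it rests on when leaning on its leg; the bar's centre line is 171 mm above it along x. The bottom is flat: bolt upright the tablet can balance on it with the leg's foot about 30 mm off the worktop, so it must be leaned back until the foot stands. Axes as tablet.
- leg_hinge (a point): Middle of the leg's hinge line, which runs along the tablet's y, 100 mm up from the bottom edge and 5 mm proud of the back (23 mm above the worktop while the tablet lies). Axes as tablet.
- leg_tip (a point): Centre of the leg's rubber foot, a round bar of 8 mm diameter and 36 mm long along y, 96 mm from the hinge line. Axes turn with the leg: x from foot to hinge. Folded, the leg (36 mm wide, 6 mm thick) lies 2 mm clear of the back with its foot 4 mm short of the bottom edge; it can be pinched across its width from above near the foot.
- leg (a joint): Opening angle of the leg: 0 folded flat against the back, 0.785 rad (45 deg) against its stop; starts at 0 to 0.12. A stiff friction hinge (0.05 N m): the leg stays where it is left. Opening lifts the foot off the back, swinging it about the hinge line towards the handle. With the leg at its stop the standing tablet leans back 21 deg from vertical, its foot 79 mm behind the bottom edge.
- splicer: Chrome tape splicer, base 90 x 170 mm, about 70 mm high, fixed to the table on the robot's left (+y), where its worker sits; the tablet's handle points roughly towards it at the start. Origin: centre of its underside; film channel along its y, worker's side -x. Leave it alone.
- lid_bar (a point): Black thumb bar at the front of the splicer's hinged lid; leave it where it is.
- loupe_center (a point): Brass loupe, a round magnifier 42 mm across and 42 mm high, half-way up. Leave it where it is.
- hub_center (a point): Squat black bakelite reel hub, 100 mm across its flange and 32 mm high, half-way up. Leave it where it is.
- pencil_center (a point): Red grease pencil, 10 mm thick and 140 mm long, lying on the table; its middle. Leave it where it is.

How it is judged:
By the outcome, as a careful person would: the job done as asked, in the order asked, and still so for the second after the job is handed in, with the robot touching nothing.
It also fails if it takes over 59 s, if anything falls off the work surface, if the arm or the gripper's body presses on something with over 40 N, if the wrist force passes 120 N, or if a joint passes its speed limit or range.

## Working session

There is one attempt and no reset: what is moved stays moved. The work goes in short steps, each a Python script; the robot and the scene stay as the last script left them, time stands still between calls to the robot, and variables do not carry over. Pictures are saved under pics/ and viewed, at most 10 in all, crops included, and the job is handed in when it is done.

```bash
mkdir -p pics; ls
python3 - <<'E'
from cell import r, optics
import numpy as np, cv2
for n in ("top","side"):
    d=optics.get_image(n); cv2.imwrite(f"pics/{n}0.png",d["pixels"][:,:,::-1]); np.savez(f"{n}0.npz",**d)
    print(n,d["fx"],d["cx"],d["cy"],np.round(d["camera_from_world"],3).tolist())
print(r.finger_overhang,r.current_ee_rot(),r.current_t())
E
```

```text
pics
top 407.0827698652171 313.1046437023068 198.31225196975504 [[-0.005, -1.0, 0.006, 0.068], [-0.989, 0.005, -0.147, 0.603], [0.147, -0.006, -0.989, 0.945], [0.0, 0.0, 0.0, 1.0]]
side 412.1218053665044 318.2779794055887 199.1778033387647 [[-0.854, -0.52, 0.012, 0.543], [-0.293, 0.463, -0.837, 0.199], [0.43, -0.718, -0.548, 1.158], [0.0, 0.0, 0.0, 1.0]]
0.022 [ 9.92459817e-01  1.22569389e-01 -3.66493417e-06 -5.06863289e-04] 0.1
```

View pics/top0.png

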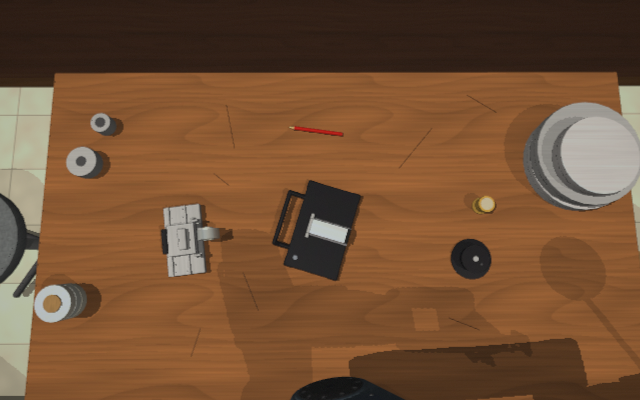

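View pics/side0.png

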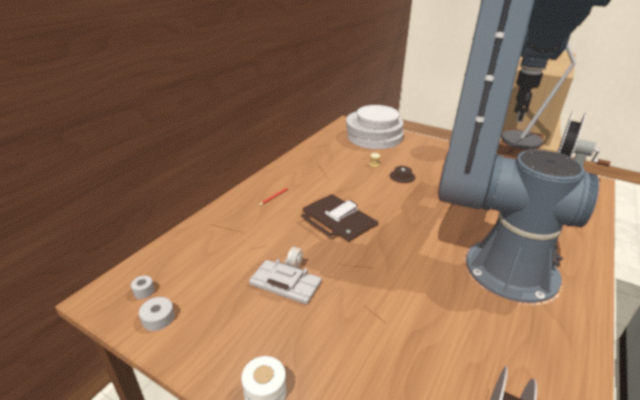

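The top view shows the tablet's slab centred at about (323,230), with its bar at left (287,220) and the pale leg at (328,230). The splicer is at (185,240), the hub at (470,258), the loupe at (485,204) and the pencil at (316,131). The side view agrees. The handle points about 15–20° away from the splicer, so I'll yaw the tablet when placing it.

```bash
cat > h.py <<'E'
import numpy as np, cv2
from scipy.spatial.transform import Rotation as R
def cast(d,uv,z):
    T=d["camera_from_world"]; uv=np.atleast_2d(uv).astype(float)
    k=np.c_[(uv[:,0]-d["cx"])/d["fx"],(uv[:,1]-d["cy"])/d["fy"],np.ones(len(uv))]
    D=k@T[:3,:3]; o=-T[:3,:3].T@T[:3,3]
    return o+D*((z-o[2])/D[:,2])[:,None]
def big(m): return max(cv2.findContours(m.astype(np.uint8),cv2.RETR_EXTERNAL,cv2.CHAIN_APPROX_NONE)[0],key=cv2.contourArea)
E
python3 - <<'E'
from h import *
d=dict(np.load("top0.npz")); p=d["pixels"].astype(int)
roi=np.zeros(p.shape[:2],bool); roi[165:295,262:375]=1
dark=roi&(p.max(2)<60)
m=cv2.morphologyEx(dark.astype(np.uint8),cv2.MORPH_CLOSE,np.ones((3,3)))
s=cv2.morphologyEx(m,cv2.MORPH_OPEN,np.ones((11,11)))
c=big(s); w=cast(d,c[:,0],.018)[:,:2]*1000
rect=cv2.minAreaRect(w.astype(np.float32)); print("slab",rect,cv2.boxPoints(rect).round().tolist())
leg=roi&(p.min(2)>120); c=big(leg); w=cast(d,c[:,0],.026)[:,:2]*1000
rl=cv2.minAreaRect(w.astype(np.float32)); print("leg",rl)
bar=m.astype(bool)&~cv2.dilate(s,np.ones((5,5))).astype(bool)
c=big(bar); w=cast(d,c[:,0],.024)[:,:2]*1000; print("bar",cv2.minAreaRect(w.astype(np.float32)))
for n,b,z in(("splicer",(155,200,210,280),.04),):
    mm=np.zeros_like(roi); mm[b[1]:b[3],b[0]:b[2]]=1
    mm&=(p.min(2)>100); w=cast(d,big(mm)[:,0],z)[:,:2]*1000; print(n,cv2.minAreaRect(w.astype(np.float32)))
print("hub,loupe",cast(d,[[470,258],[485,204]],.03))
v=cv2.resize(p[150:310,140:400].astype(np.uint8)[:,:,::-1],None,fx=3,fy=3); cv2.imwrite("pics/crop.png",v)
c=d["depth"]; print(c[185:275:10,323],c[230,340])
E
```

```text
slab ((470.81756591796875, 61.818145751953125), (138.63389587402344, 92.2908706665039), 71.515869140625) [[405.0, 11.0], [493.0, -19.0], [537.0, 113.0], [449.0, 142.0]]
leg ((526.9447631835938, 31.4830322265625), (95.25312805175781, 56.65958023071289), 73.10320281982422)
bar ((556.9946899414062, 130.8157958984375), (33.89088439941406, 139.89247131347656), 73.4217300415039)
splicer ((504.9576416015625, 377.07421875), (165.19833374023438, 87.46675872802734), 6.980502128601074)
hub,loupe [[ 0.45759744 -0.31378567  0.03      ]
 [ 0.58917905 -0.35905759  0.03      ]]
[1.0167592  1.0141047  1.0139921  1.0106238  0.9961149  0.9887498
 1.0014578  0.996136   0.99083143] 0.98537815
```

View pics/crop.png

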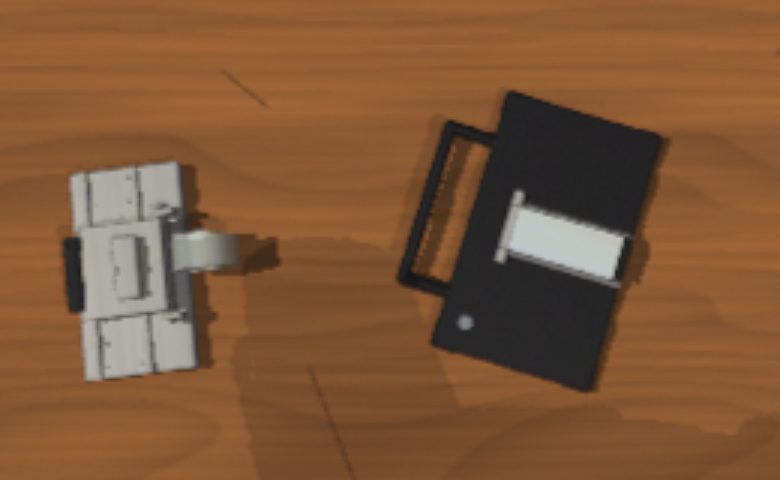

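The crop gives slab corners at crop pixels (509,92), (663,136), (592,391) and (433,345). The bar's centre line runs from about (452,124) to (406,281). The leg runs from its hinge at about (510,228) to its foot at about (622,260).

Run:
```python
from h import *
from cell import r
d=dict(np.load("top0.npz")); p=d["pixels"].astype(int)
f=lambda a:np.array(a)/3.+[140,150]-.33
C=cast(d,f([[509,92],[663,136],[592,391],[433,345]]),.018)*1000
print(C.round(),"ctr",C.mean(0).round(1))
for i in range(4): print(np.linalg.norm(C[i]-C[(i+1)%4]).round(1),end=" ")
roi=np.zeros(p.shape[:2],bool); roi[165:295,262:375]=1
m=(roi&((p.max(2)<60)|(p.min(2)>90))).astype(np.uint8)
m=cv2.morphologyEx(cv2.morphologyEx(m,cv2.MORPH_CLOSE,np.ones((3,3))),cv2.MORPH_OPEN,np.ones((9,9)))
rc=cv2.minAreaRect((cast(d,big(m)[:,0],.018)[:,:2]*1000).astype(np.float32)); print("rect",rc)
x=(C[0]+C[3]-C[1]-C[2])[:2]; x/=np.linalg.norm(x); print("xdir",x,np.degrees(np.arctan2(x[1],x[0])))
B=cast(d,f([[452,124],[406,281]]),.024)*1000; print("bar",B.round(),B.mean(0), "pred",C.mean(0)[:2]+x*103.5)
L=cast(d,f([[622,260]]),.028)*1000; print("tip",L,"pred",C.mean(0)[:2]-63.5*x)
# IK checks
ctr=C.mean(0)[:2]/1000
def rot(psi,tilt): # tool y along horizontal heading psi, z down; tilt: fingers swing toward heading
    h=np.array([np.cos(psi),np.sin(psi),0]); z=np.array([0,0,-1.])
    a=tilt; zz=np.cos(a)*z+np.sin(a)*h; yy=np.cos(a)*h+np.sin(a)*np.array([0,0,1.])
    return R.from_matrix(np.c_[np.cross(yy,zz),yy,zz]).as_quat()
psi=np.arctan2(x[1],x[0])
for name,P,q in [("leg",[*(ctr-x*.05),.05],rot(psi+np.pi/2,0)),("leg-",[*(ctr-x*.05),.05],rot(psi-np.pi/2,0)),
  *[("bar%d %s"%(t,s),[*(ctr),.2],rot(psi+np.radians(t)+s,(np.radians(a) if s==0 else -np.radians(a)))) for t in(0,20) for s in (0,np.pi) for a in(0,45)]]:
    print(name,np.round(r.inverse_kinematics(P,q),2) if r.inverse_kinematics(P,q) is not None else None)
```

```text
[[653.  74.  18.]
 [615. -54.  18.]
 [407.   8.  18.]
 [444. 137.  18.]] ctr [529.6  41.2  18. ]
133.7 217.4 134.0 218.0 rect ((529.910888671875, 43.976531982421875), (138.9771270751953, 218.8245849609375), 73.3375015258789)
xdir [0.28129191 0.95962225] 73.66267510145981
bar [[625. 121.  24.]
 [496. 159.  24.]] [560.2133546  140.00190859  24.        ] pred [558.6831389  140.51806913]
tip [[511.48970326 -17.1876167   28.        ]] pred [511.70739041 -19.73884665]
leg None
leg- [-0.1   0.6   1.88 -0.    0.67  0.18]
bar0 0 [-0.01  0.38  1.75 -0.    1.01 -1.3 ]
bar0 0 [-0.35  0.43  1.89  0.91  1.1  -2.19]
bar0 3.141592653589793 [-0.01  0.38  1.75 -0.    1.01  1.85]
bar0 3.141592653589793 [-0.35  0.43  1.89  0.91  1.1   0.95]
bar20 0 [-0.01  0.38  1.75 -0.    1.01 -1.64]
bar20 0 [-0.32  0.52  1.74  0.74  1.32 -2.31]
bar20 3.141592653589793 [-0.01  0.38  1.75 -0.    1.01  1.5 ]
bar20 3.141592653589793 [-0.32  0.52  1.74  0.74  1.32  0.83]
```

```bash
cat >> h.py <<'E'
from cell import r, optics
ctr=np.array([.529,.0415]); psi=np.radians(73.5)
X=np.array([np.cos(psi),np.sin(psi),0]); Y=np.array([-np.sin(psi),np.cos(psi),0]); Z=np.array([0,0,1.])
def W(x,y,z): return np.array([*ctr,0])+x*X+y*Y+z*Z
def rot(a,tilt=0):
    "tool y along horizontal heading a, tool z down, fingers swung by tilt towards the heading"
    h=np.array([np.cos(a),np.sin(a),0]); zz=-np.cos(tilt)*Z+np.sin(tilt)*h; yy=np.cos(tilt)*h+np.sin(tilt)*Z
    return R.from_matrix(np.c_[np.cross(yy,zz),yy,zz]).as_quat()
qleg=rot(psi-np.pi/2)
E
python3 - <<'E'
from h import *
r.move_to(W(-.0495,0,.12),qleg)
r.set_gripper(.62,20)
print(r.current_t(),r.current_contact_force(),r.current_tool_pos())
d=optics.get_image("wrist"); cv2.imwrite("pics/w1.png",d["pixels"][:,:,::-1]); np.savez("w1.npz",**d)
E
```

```text
2.8917 [ 0.41983768 -0.16573727 -0.11588646] [ 0.51496459 -0.00604915  0.12003249]
```

View pics/w1.png

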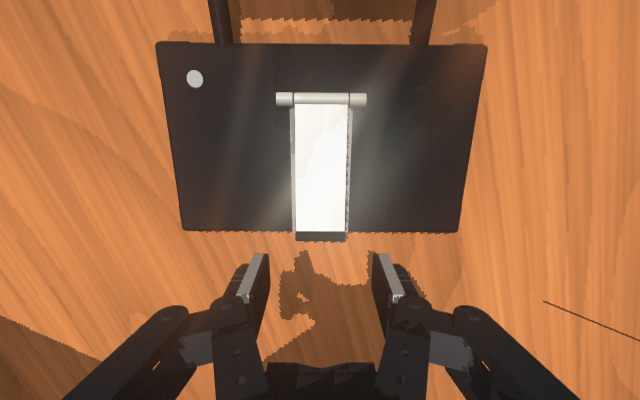

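The wrist view shows the leg centred between the fingers: leg at u≈321, fingers symmetric about u≈320, foot at (321,236). I'll descend to light contact and pinch.

Run:
```python
from h import *
r.move_linear(W(-.0495,0,.050),vel=.1)
f0=r.current_contact_force()
z=.050
while z>.036:
    z-=.0015; r.move_linear(W(-.0495,0,z),vel=.03)
    f=r.current_contact_force()-f0
    if abs(f[2])>2: break
print("contact",z,f,r.current_t())
z+=.002; r.move_linear(W(-.0495,0,z),vel=.03)
r.set_gripper(0,20)
print(r.current_opening(),r.current_finger_force(),r.current_contact_force()-f0,r.current_t(),r.current_tool_pos())
```

```text
contact 0.03499999999999999 [-6.63527944  0.85359493 23.92124534] 6.2917
0.42929409206089897 20.652503727469593 [-9.93686105  2.46129542 35.00348218] 6.9 [ 0.5152744  -0.00584796  0.03884162]
```

Run:
```python
from h import *
r.move_linear(W(-.0495,0,.0405),vel=.05)
print(r.current_contact_force())
base=R.from_quat(qleg)
off=.0405-.023; rad=.082
for deg in [8,16,24,32,36,40,42,44,46,48,50]:
    a=np.radians(deg); t=a/2
    P=np.array([.0325-rad*np.cos(a),0,.023+rad*np.sin(a)])
    # tool top leans towards handle by t
    P+=np.array([off*np.sin(t),0,off*np.cos(t)])
    q=(R.from_rotvec(t*Y)*base).as_quat()
    r.move_linear(W(*P),q,vel=.08)
    f=r.current_contact_force(); tang=np.sin(a)*(f@X)+np.cos(a)*f[2]
    print(deg,f.round(1),tang.round(1),r.current_t())
    if deg>30 and tang<-5: break
d=optics.get_image("top"); np.savez("top1.npz",**d); cv2.imwrite("pics/top1.png",cv2.resize(d["pixels"][130:330,180:440,::-1],None,fx=3,fy=3))
```

```text
[ 0.23617892 -0.807569   -0.58106835]
8 [ 2.3  0.8 -1.3] -1.1 7.4417
16 [ 1.6  1.  -1. ] -0.6 7.7333
24 [ 1.3  2.1 -1.7] -0.5 8.0333
32 [ 0.1 -0.  -0.6] -0.5 8.3333
36 [-1.2 -1.2 -0.8] -1.6 8.5833
40 [ 0.4 -0.5 -6.9] -5.5 8.8333
```

View pics/top1.png

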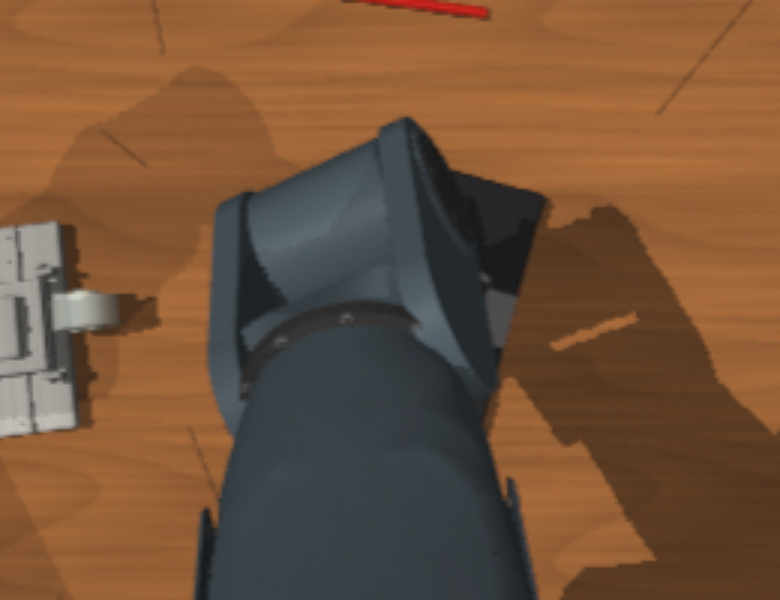

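The arm hides the leg, but the tangential force jumped to about -5.5 N at the 40° command. That fits the stop being reached, with the leg having started a few degrees open. I'll back off, release, and check the leg angle by depth.

Run:
```python
from h import *
base=R.from_quat(qleg); off=.0175; rad=.082
a=np.radians(39); t=np.radians(20)
P=np.array([.0325-rad*np.cos(a)+off*np.sin(t),0,.023+rad*np.sin(a)+off*np.cos(t)])
r.move_linear(W(*P),vel=.05); print(r.current_contact_force())
r.set_gripper(.62,20)
r.move_linear(W(*(P+.09*np.array([np.sin(t),0,np.cos(t)]))),vel=.2)
pos=np.array(r.current_tool_pos()); Rt=R.from_quat(r.current_ee_rot()).as_matrix()
d=optics.get_image("wrist"); print(r.current_t())
np.savez("w2.npz",pos=pos,Rt=Rt,**d); cv2.imwrite("pics/w2.png",d["pixels"][:,:,::-1])
v,u=np.mgrid[:400,:640]; z=d["depth"]
c=np.stack([(u-d["cx"])/d["fx"]*z,(v-d["cy"])/d["fy"]*z,z,np.ones_like(z)],-1)
w=(c@d["mount"].T)[...,:3]@Rt.T+pos-np.array([*ctr,0])
T=np.stack([w@X,w@Y,w@Z],-1)*1000
ok=(z>0)&(abs(T[...,1])<14)&(T[...,2]>32)&(T[...,2]<110)&(abs(T[...,0])<75)
q=T[ok]; print(len(q), q.min(0),q.max(0)); print("leg deg",np.degrees(np.arctan(np.polyfit(q[:,0],q[:,2],1)[0])))
sl=(z>0)&(abs(T[...,2]-18)<5)&(abs(T[...,0])<75); print("slab",np.percentile(T[sl],[1,50,99],axis=0).round(1).tolist())
```

```text
[-0.67771448  1.26581509 -6.73211191]
10.1
4236 [-42.78690994 -13.96433551  32.00319223] [26.00595825 13.99958963 95.95675702]
leg deg -44.48687565610188
slab [[-67.0, -107.4, 15.5], [19.2, -1.3, 18.8], [68.0, 106.3, 20.6]]
```

View pics/w2.png

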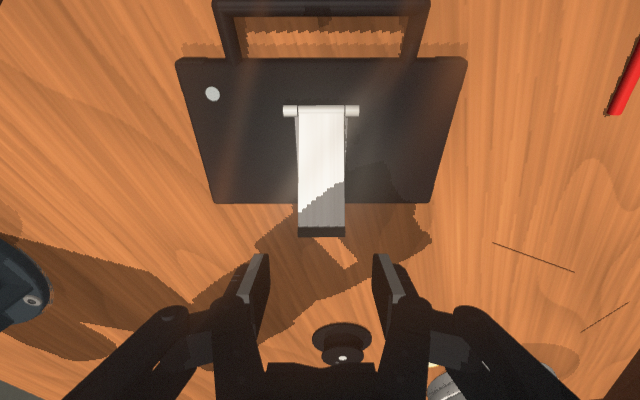

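The leg reads 44.5° by depth, so it's at its stop, and the tablet hasn't moved. The picture shows the leg at (321,170) with its foot at (321,232), and the handle at the top. Next I'll take the bar and raise the tablet about its bottom edge.

```bash
cat >> h.py <<'E'
def plane(d,n_hint,center,rad=.12):
    "fit plane to dark slab points in side-view depth; returns centroid, normal"
    z=d["depth"]; v,u=np.mgrid[:400,:640]; T=np.linalg.inv(d["camera_from_world"])
    c=np.stack([(u-d["cx"])/d["fx"]*z,(v-d["cy"])/d["fy"]*z,z,np.ones_like(z)],-1)@T.T
    w=c[...,:3]; ok=(z>0)&(d["pixels"].max(2)<75)&(np.linalg.norm(w-center,axis=-1)<rad)&(w[...,2]>.015)
    P=w[ok]; keep=np.ones(len(P),bool)
    for _ in range(12):
        m=P[keep].mean(0); n=np.linalg.svd(P[keep]-m,full_matrices=False)[2][2]; e=abs((P-m)@n); keep=e<max(.003,1.5*np.median(e))
    n*=np.sign(n@n_hint); return m,n,keep.sum(),P[keep]
E
python3 - <<'E'
from h import *
q=rot(psi+np.pi)
r.move_to(W(.1035,0,.11),q)
r.set_gripper(.34,20)
r.move_linear(W(.1035,0,.029),vel=.12)
print("down",r.current_contact_force().round(1),r.current_t())
r.set_gripper(0,20)
o=r.current_opening(); print("open",o*85,r.current_finger_force(),r.current_contact_force().round(1))
assert .1<o<.2
for th in [8,17,27,37,47,57,66]:
    ph=np.radians(th)+np.arctan2(.024,.171); l=np.hypot(.171,.024)
    r.move_linear(W(-.0675+l*np.cos(ph),0,l*np.sin(ph)+.006),vel=.12)
    print(th,r.current_contact_force().round(1),round(r.current_t(),2))
d=optics.get_image("side"); np.savez("side2.npz",**d); cv2.imwrite("pics/side2.png",cv2.resize(d["pixels"][100:330,220:520,::-1],None,fx=2.6,fy=2.6))
m,n,k,P=plane(d,X,W(-.03,0,.085)); print(m,n,k,"tilt of normal up",np.degrees(np.arcsin(n[2])),np.degrees(np.arctan2(n[1],n[0])))
E
```

```text
down [ 0.1 -0.7  0.9] 12.5583
open 11.086789557487872 20.305674076080322 [-0.7 -2.3  6.4]
8 [ 0.6  0.9 -2.5] 13.2
17 [ 1.8  2.3 -2.7] 13.57
27 [ 0.8  1.7 -2.1] 13.97
37 [ 1.2  0.1 -1.1] 14.38
47 [-0.3  1.  -1.7] 14.78
57 [0.4 4.8 4.6] 15.18
66 [-1.7  6.1 13. ] 15.55
[0.46577837 0.025725   0.08270247] [ 0.24584329  0.85226169 -0.46174787] 77 tilt of normal up -27.499951670078516 73.9092725303337
```

View pics/side2.png

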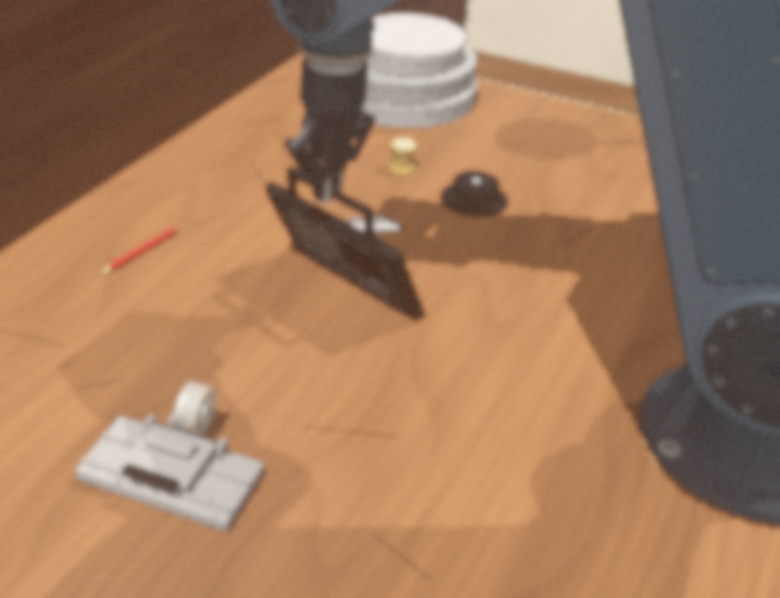

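The side view shows the tablet raised at about 62.5° (screen normal tilted -27.5°, heading 73.9°), with its bottom edge on the table. Next I'll squeeze firmly, lift clear, and turn the wrist to the leaning pose facing the splicer.

Run:
```python
from h import *
print(r.current_tool_pos(),W(-.02,0,0))
r.set_gripper(0,110); print(r.current_opening()*85,r.current_finger_force())
p=np.array(r.current_tool_pos()); r.move_linear(p+[0,0,.045],vel=.12)
print("lift",r.current_contact_force().round(1),r.current_t())
g=.008; psi2=np.radians(94); bar=W(-.03,0,.205)
def go(psi_,tilt,B):
    q=rot(psi_+np.pi,-tilt); zt=R.from_quat(q).as_matrix()[:,2]; return B-g*zt,q
for f in(.5,1):
    P,q=go(psi+f*(psi2-psi),np.radians(46)*f,bar); print(np.round(r.inverse_kinematics(P,q),2)); r.move_linear(P,q,vel=.03)
print(r.current_t(),r.current_contact_force().round(1),r.current_tool_pos())
d=optics.get_image("side"); np.savez("side3.npz",**d); cv2.imwrite("pics/side3.png",cv2.resize(d["pixels"][100:330,220:520,::-1],None,fx=2.6,fy=2.6))
m,n,k,P=plane(d,X,W(-.0,0,.11)); print(m,n,k,"up",np.degrees(np.arcsin(n[2])),np.degrees(np.arctan2(n[1],n[0])),P.min(0),P.max(0))
```

```text
[0.523937   0.02322292 0.17266689] [0.52331969 0.02232361 0.        ]
8.296395771396757 107.98950433731079
lift [-0.7  0.9 -7.8] 16.35
[-0.25  0.37  1.8   0.45  1.09  1.19]
[-0.39  0.51  1.73  0.72  1.39  0.8 ]
17.6083 [-0.2  0.4 -7. ] [0.52103036 0.00724686 0.21026233]
[0.47164821 0.05679219 0.13031139] [-0.07404325  0.96542606  0.24994024] 262 up 14.473975720564487 94.38570798510452 [0.43604081 0.04729995 0.10280813] [0.50466183 0.06733217 0.15629229]
```

View pics/side3.png

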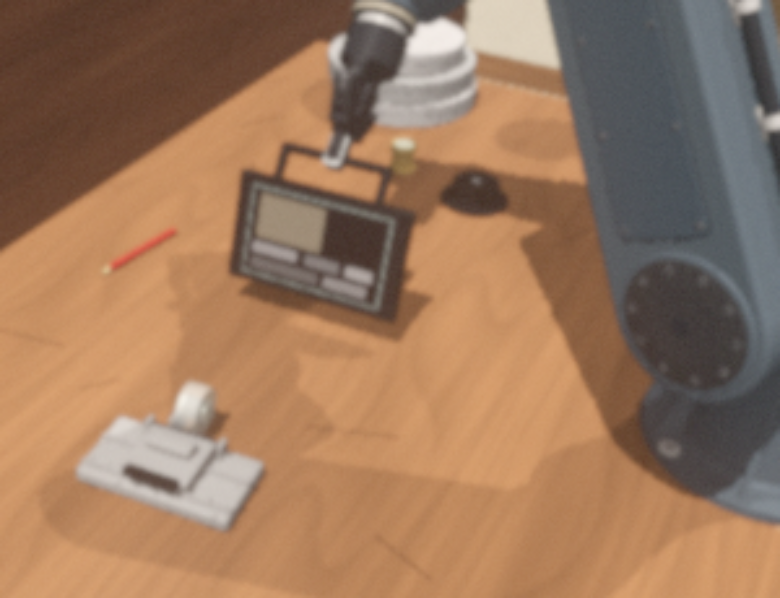

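The tablet hangs leaning back 14.5°, and its screen faces the splicer (heading 94.4°). I'll add 6.5° of lean and lower it under force watch.

Run:
```python
from h import *
g=.008; psi2=np.radians(94); q=rot(psi2+np.pi,-np.radians(52.5)); zt=R.from_quat(q).as_matrix()[:,2]
B=W(-.03,0,.205); r.move_linear(B-g*zt,q,vel=.01)
d=optics.get_image("side"); m,n,k,P=plane(d,X,W(-.0,0,.11)); print(m,k,"lean",np.degrees(np.arcsin(n[2])))
B[2]=.168; r.move_linear(B-g*zt,vel=.1)
f0=r.current_contact_force()
while B[2]>.145:
    B[2]-=.001; r.move_linear(B-g*zt,vel=.02); f=r.current_contact_force()-f0
    if f[2]>2.5: break
print("touch",B[2],f.round(1),r.current_torque().round(2),r.current_t())
np.save("B.npy",B)
d=optics.get_image("side"); m,n,k,P=plane(d,X,W(-.0,0,.08)); print(m,k,"lean",np.degrees(np.arcsin(n[2])))
cv2.imwrite("pics/side4.png",cv2.resize(d["pixels"][100:330,220:520,::-1],None,fx=2.6,fy=2.6))
```

```text
[0.46894518 0.06250555 0.13574262] 287 lean 20.61481886752806
touch 0.159 [-0.   0.4  2.7] [-1.14 -0.16 -0.07] 20.7417
[0.4696029  0.06382093 0.09212285] 166 lean 21.095712006872517
```

Contact came at the expected height with a lean of about 21°. I'll soften the grip, settle both supports, then release.

Run:
```python
from h import *
g=.008; B=np.load("B.npy"); q=rot(np.radians(94)+np.pi,-np.radians(52.5)); zt=R.from_quat(q).as_matrix()[:,2]
r.set_gripper(0,20); r.sleep(.2); print(r.current_contact_force().round(1))
for i in range(5):
    f=r.current_contact_force()
    if f[2]>3: break
    B[2]-=.0007; r.move_linear(B-g*zt,vel=.01); print(B[2].round(4),r.current_contact_force().round(1))
d=optics.get_image("side"); m,n,k,P=plane(d,X,W(0,0,.08)); print(k,"lean",np.degrees(np.arcsin(n[2])))
r.set_gripper(.27,20); print(r.current_opening(),r.current_contact_force().round(1))
r.move_linear(B-g*zt-.05*zt,vel=.06); r.move_linear(B-g*zt-.13*zt+[0,0,.05],vel=.2)
print(r.current_contact_force().round(1),r.current_t())
d=optics.get_image("side"); m,n,k,P=plane(d,X,W(0,0,.08)); print(k,"lean",np.degrees(np.arcsin(n[2])),np.degrees(np.arctan2(n[1],n[0])))
cv2.imwrite("pics/side5.png",cv2.resize(d["pixels"][100:330,220:520,::-1],None,fx=2.6,fy=2.6))
```

```text
[ 0.   0.7 -2. ]
0.1583 [-0.7  1.8  5.6]
173 lean 21.970122475706628
0.27427904582249235 [-0.2 -0.8 -0.5]
[-0.6  0.1 -0.4] 23.525
88 lean 19.40168105899567 92.66056646951016
```

View pics/side5.png

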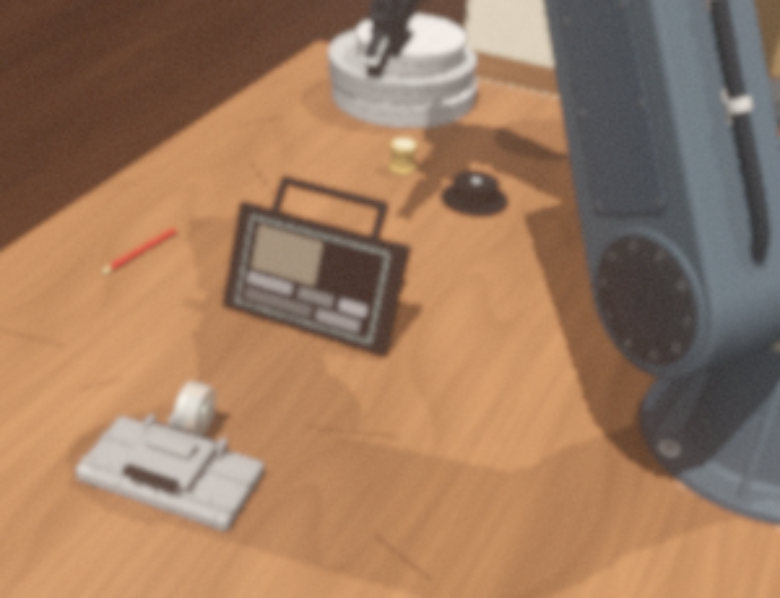

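The tablet stands free at about (315,270), leaning back on its leg with its screen towards the splicer. The splicer, loupe, hub and pencil are where they were.

```bash
python3 -c "
from cell import r
r.sleep(.3); print(r.hand_in(), r.current_t())"
```

```text
the job is handed in; nothing more can be done
the job is handed in; nothing more can be done
```

I swung the leg out to its stop (about 44.5° by depth), stood the tablet on the bare worktop leaning back about 20° with its screen towards the splicer, moved nothing else, and handed in at about 24 s; the hardest press was about 35 N, when the fingertips pushed on the tablet's back as they closed on the leg.

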